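# Pull-test a string clamp on the load tester

### The arm

A 6-joint arm with a two-finger parallel gripper is mounted at the origin on the work surface. World frame = base frame: x ahead of the robot, y to its left, z up, the work surface at z = 0. Lengths are in m, angles in rad, forces in N, time in s.
With the tool pointing down it reaches from about 0.4 to 0.925 m from the base axis. Payload 3.4 kg.
Tool frame: the origin (TCP) lies at the very end of the fingers, on their centre line; the grasp point (between the pads) lies 19 mm behind it; z points along the fingers, y is the line along which they close (so a half turn about z gives the same grasp; the last joint's range is limited). The gripper opens to 85 mm and grips with 20 to 120 N. Pads are 22 mm wide; open, the fingers measure 114 mm over their backs; the gripper's body (76 mm by 85 mm) begins 54 mm behind the grasp point. The pads swing forward as they close: fully open they stand 13 mm farther back than shut.
Start: joints at [-1.417, 0.307, 1.506, -0, 1.328, -0.073], TCP at [0.13, -0.56, 0.198] pointing down, gripper open.
Joint ranges: [-3.12, 3.12], [-1.05, 2.28], [0.14, 2.33], [-1.42, 4.57], [0.1, 2.73], [-2.68, 2.68]. Speed limits (rad/s): [2.57, 2.57, 3.14, 3.14, 3.14, 3.14].

### API

Orientations are given as a unit quaternion [x, y, z, w].
In Python, from station import r gives the robot as it stands.
- The arm moves only by the tool apply_moves, never from a script. Its argument "steps" is a list of rows, each a list of 7 numbers: the finger opening in m, from 0 to 0.0854, then the shift along the world's x, y, z in m, then the turn, a rotation vector about the world's x, y, z in rad. A call has 1 to 8 rows; each row shifts and turns the commanded pose from where the row before left it; what a row does not reach is not made up. A row lasts 1/12 s, in which the tool goes at most 41.7 mm and 7.16 degrees, less where a joint would pass 70% of its speed; a pose out of reach is approached as far as the arm can. A call with a gripper value outside its range is refused whole. The fingers move at their own pace and stop on an object; "newtons" is the grip in N (left out, the last holds). Time passes only in rows, so rows that do not move let the fingers close. It gives the time, the measured TCP pose, the force, the opening and the grip force at its end, in the units of the state.
- r.get_state(): the state, without advancing time (a new reading comes with each control period).
- r.grab_frame(name): name is "side" or "top"; returns the picture (400x640x3 uint8, red, green, blue); there is no depth.
- r.camera_model(name): a dict with "vfov" (degrees; the focal length in pixels is half the picture's height over the tangent of half this angle, whatever the lens; pixels are square), "cx", "cy" (the principal point, pixels), "k1" (the pictures are not rectified: a ray, as slopes to the right and down, at radius r is drawn at 1 + k1 r^2 times it, then the intrinsics apply), "origin" and "attitude" of the camera in the world. Camera axes: x right, y up, looking along -z (the intrinsics and any distortion apply to the point x, -y, -z); pixel columns grow to the right and rows downward; lengths in m; the calibration is good to about 2 mm. A picture is of the moment at which its call begins. camera_model takes no time and is no camera call.
- r.sign_off(): hands the job in; it is judged then, once.
The state is a dict: "time_s": time; "joint_positions": joint angles; "qd": joint speeds; "joint_efforts": joint torques, N m; "ee_pos": TCP position; "eef_rot": TCP orientation; "force": force on the tool from outside, world axes, zero at the start; "moment": the same for the moment, N m; "grip_width": finger opening in m; "grasp_force": force on a finger pad.
Only numpy, scipy, OpenCV 4.12 (cv2) and the standard library are available. Lean on these libraries where they do the work, as an engineer would, in place of code of your own. Each camera call takes 0.05 s, during which the arm holds its last target. There are 200 camera calls.

### The job

On the clamp tester, turn the black preload knob back to its zero stop (counter-clockwise). Then swing the ratchet lever counter-clockwise (its handle moves from left to right) by exactly five clicks from rest, never reaching the sixth, and finish holding the lever there by its handle: it springs back if you let go, so do not release it. Leave everything else on the bench where it is.

Things in the scene. Friction and masses are not known exactly. Their poses are not given: they have to be found in the camera images.
- rig: bench load tester for string clamps: aluminium base plate 240 x 420 x 18 mm fixed to the table, carrying (from left to right, seen from the robot) a blue drum with the ratchet lever, a round dial gauge with its face up, 68 mm high, and a black bar knob on a low block at the right front. Origin under the plate's centre; x points away from the robot side, y to the left, z up; turned by up to 17 degrees about z.
- preload (a joint): angle of the black preload knob in rad, 0 at its zero stop and 2.6 at the other end; it grows as the knob turns CLOCKWISE seen from above, so it goes back to zero counter-clockwise. It starts 0.7 to 2.3 rad away from zero and stays where it is left (friction about 0.05 N m, no spring). Its axis is vertical.
- preload_grip (a point): point on the knob's axis at the height to grip it, 77 mm over the table. The knob is an upright bar 46 mm long, 14 mm wide and 32 mm high (its top is 84 mm over the table) on a disc 48 mm across. The bar lies along the point's x axis; the point turns with the knob. At the zero stop the bar lies along the rig's x axis and its end with the small white mark points to -x of the rig (the robot's side), at the steel stop pin.
- lever (a joint): angle of the ratchet lever in rad, 0 at rest on its stop, growing as the lever turns COUNTER-CLOCKWISE seen from above (the handle sweeps on the robot's side from left to right); end stop at 1.6. One click every 0.2 rad, so click n sits at 0.2 n. A return spring (0.6 N m at rest, growing by 0.6 N m per rad) pulls it back; the click mechanism adds a ripple of +-0.45 N m (push eases just before each click and stiffens after it). It does not latch: let go, it flies back to rest.
- lever_axis (a point): point on the lever's vertical axis, over the drum, at the height of point handle_grip (114 mm over the table); fixed to the rig at rig x = +30 mm, y = +100 mm.
- handle: upright round black grip on the free end of the lever, 23 mm across (28 mm at the lips at both ends), 62 mm high, from 80 to 142 mm over the table; origin at the centre of its foot. Fixed to the lever, it turns with it on a circle of radius 140 mm about point lever_axis; one click moves it 28 mm. At rest it lies, seen from the axis, 0.6 rad clockwise (from above) of the rig's -x direction.
- handle_grip (a point): middle of that handle, the point to grip or push, 114 mm over the table.
- grip_roll: roll of overgrip tape, a black rubber ring 48 mm across, 26 mm high, lying on the base plate between knob and lever; origin under its centre. Not needed: leave it alone.
- spare_clamp: spare string clamp, 75 x 22 x 24 mm, lying on the base plate behind the knob; origin under its centre. Not needed: leave it alone.
- mug: white mug, 80 mm across, 90 mm high, standing to the right of the base plate; origin under its centre. Not needed: leave it alone.
- grommet_tray: grey tray of grommets, 110 x 80 x 30 mm, to the right of the base plate; origin under its centre. Not needed: leave it alone.
- water: water bottle, 64 mm across, 190 mm high, standing to the left of the base plate; origin under its centre. Not needed: leave it alone.
- awl: awl with a black handle, 150 mm long, lying to the left of the base plate; origin under its middle. Not needed: leave it alone.

How it is judged:
By the outcome, as a careful person would: the job done as asked, in the order asked, and still so for the second after the job is handed in, while the arm keeps its last pose, push and grip.
It also fails if it takes over 72 s, if anything falls off the work surface, if the arm or the gripper's body presses on something with over 40 N, if the wrist force passes 120 N, or if a joint passes its speed limit or range.

## Working session

There is one attempt and no reset: what is moved stays moved. The work goes in short steps, Python scripts to look and compute and a tool call to move; the robot and the scene stay as the last step left them, time stands still between calls to the robot, and variables do not carry over. Pictures are saved under pics/ and viewed, at most 10 in all, crops included, and the job is handed in when it is done.

Besides the shell and the picture viewer there is one more tool, called after "Request:" as a command line: name --pt "numbers of a row" for each row, then --argument value for the rest. apply_moves: Moves the arm, as the interface text tells. Its arguments: {"type":"object","properties":{"steps":{"type":"array"},"newtons":{"type":"number"}},"required":["steps"]}

```bash
mkdir -p pics
cat > h.py <<'E'
import numpy as np,cv2
from station import r
from scipy.spatial.transform import Rotation as R
def cam(n):
    m=r.camera_model(n); a=np.array(m["attitude"],float)
    Rm=a if a.shape==(3,3) else R.from_quat(a).as_matrix()
    f=200/np.tan(np.radians(m["vfov"])/2)
    return m,Rm,np.array([[f,0,m["cx"]],[0,f,m["cy"]],[0,0,1.]])
def ray(n,uv):
    m,Rm,K=cam(n); f=K[0,0]
    d=np.array([(uv[0]-m["cx"])/f,(uv[1]-m["cy"])/f]); s=d.copy()
    for _ in range(30): s=d/(1+m["k1"]*(s@s))
    return np.array(m["origin"]),Rm@np.array([s[0],-s[1],-1])
def onz(n,uv,z):
    o,d=ray(n,uv); return o+d*(z-o[2])/d[2]
def proj(n,p):
    m,Rm,K=cam(n); c=Rm.T@(np.array(p)-m["origin"]); s=np.array([c[0],-c[1]])/-c[2]
    s=s*(1+m["k1"]*(s@s)); return K[0,0]*s+[m["cx"],m["cy"]]
def tri(a,b):
    (o,d),(p,e)=a,b
    M=np.stack([d,-e],1); t=np.linalg.lstsq(M,p-o,rcond=None)[0]
    x,y=o+d*t[0],p+e*t[1]; return (x+y)/2,np.linalg.norm(x-y)
E
python3 - <<'E'
from h import *
for n in("top","side"):
    cv2.imwrite(f"pics/{n}0.png",r.grab_frame(n)[:,:,::-1]); print(r.camera_model(n))
s=r.get_state();print(s)
E
```

```text
{'vfov': 47.91890102948132, 'cx': 320.17961748339053, 'cy': 190.93558675996164, 'k1': -0.047253059794624415, 'origin': array([0.51536342, 0.00529649, 1.07750209]), 'attitude': array([-0.0252653 ,  0.02687135,  0.70991674, -0.70331915])}
{'vfov': 46.015760491051566, 'cx': 326.40735906453676, 'cy': 195.91260682483338, 'k1': -0.1038792678309856, 'origin': array([0.00146333, 0.52508402, 0.8396483 ]), 'attitude': array([-0.15773912,  0.36114978,  0.83451534, -0.38506279])}
{'time_s': 0.1, 'joint_positions': array([-1.41646151e+00,  3.07509351e-01,  1.50756676e+00,  1.53930227e-05,
        1.32838503e+00, -7.34827983e-02]), 'qd': array([ 5.72131568e-04, -1.97215795e-03, -2.87691049e-03,  3.46294249e-07,
       -2.26868002e-04, -3.86672745e-04]), 'joint_efforts': array([ 1.46633906e-04, -4.58527815e+01, -2.52608961e+01, -1.11084630e-04,
        5.64477828e-03, -2.39417062e-05]), 'ee_pos': array([ 0.12974939, -0.55945583,  0.19715776]), 'eef_rot': array([ 9.93519181e-01,  1.13660743e-01, -3.02937624e-05, -9.33781120e-04]), 'force': array([1.25444514, 1.12421914, 0.86290497]), 'moment': array([0.02908625, 0.02571272, 0.00601588]), 'grasp_force': 0.0, 'grip_width': 0.08510591920114989}
```

View pics/top0.png

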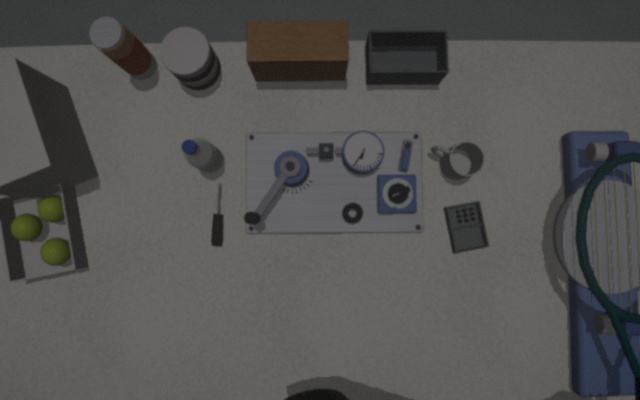

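View pics/side0.png

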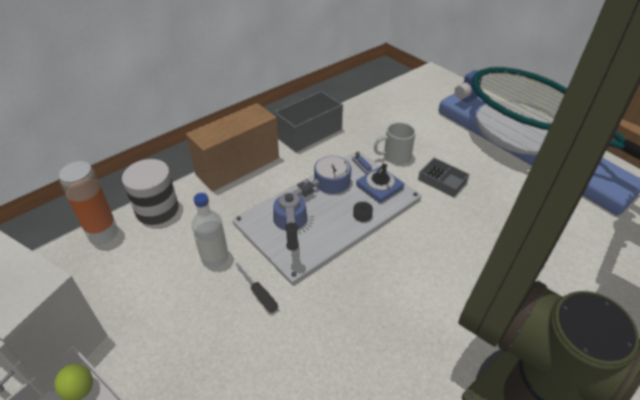

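The top view shows the plate with screws at about (251,137), (418,135), (418,228) and (249,230). The handle is at (252,218), the drum at (291,168), the knob at (399,194) and the tape roll at (352,213). The side view agrees with this. Next I'll zoom in on the knob and lever.

Run:
```python
from h import *
I=cv2.imread("pics/top0.png")
c=[onz("top",p,.018) for p in [(251,137),(418,135),(418,228),(249,230)]]
for p in c: print(p.round(4))
ctr=np.mean(c,0); yv=(c[0]+c[3]-c[1]-c[2]); print("ctr",ctr,"yaw",np.arctan2(yv[1],yv[0])-np.pi/2)
xv=c[0]+c[1]-c[2]-c[3]; print(np.arctan2(xv[1],xv[0]))
S=cv2.imread("pics/side0.png")
A=cv2.resize(I[120:240,236:436],None,fx=4,fy=4,interpolation=2)[:, :]
k=cv2.resize(I[170:220,370:425],None,fx=7,fy=7,interpolation=2); k2=cv2.resize(S[150:210,345:415],None,fx=6,fy=6,interpolation=2)
k=cv2.copyMakeBorder(k,0,10,0,0,0)
h=360; out=np.hstack([cv2.resize(k[:350],(385,360)),k2[:360,:415]])
cv2.imwrite("pics/A.png",cv2.convertScaleAbs(A,alpha=1.6)); cv2.imwrite("pics/k.png",cv2.convertScaleAbs(out[:, :800],alpha=1.8))
```

```text
[0.7242 0.1663 0.018 ]
[ 0.7255 -0.2326  0.018 ]
[ 0.504  -0.2268  0.018 ]
[0.5032 0.1705 0.018 ]
ctr [ 0.61423385 -0.03064533  0.018     ] yaw 0.0028079720994405033
-0.02251896544967431
```

View pics/A.png

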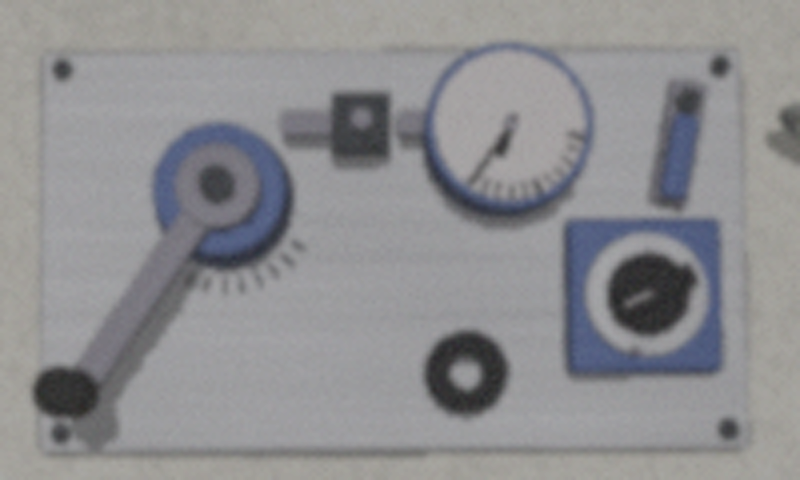

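View pics/k.png

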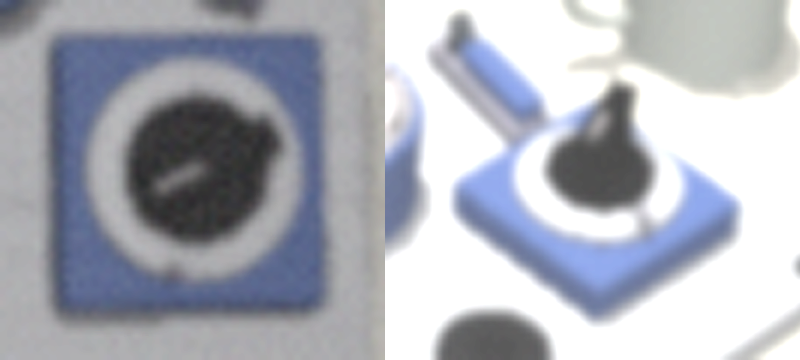

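The crops show the knob's white mark pointing to the lower left (mark-end direction about 1.16 rad clockwise of the zero pin). The knob disc centre is near (398,193.5) and the handle top near (252.5,218).

Run:
```python
from h import *
A=lambda u,v:(236+u/4,120+v/4)
c=np.array([onz("top",A(*p),.018) for p in [(62,70),(720,66),(728,430),(61,433)]])
ctr=c.mean(0); y=c[0]+c[3]-c[1]-c[2]; x=c[0]+c[1]-c[2]-c[3]
yaw=[np.arctan2(-y[0],y[1]),np.arctan2(x[1],x[0])]; print("plate",ctr,yaw)
print("disc.05",onz("top",(398,193.5),.05),"white.046",onz("top",(397.6,193.6),.046))
e=[onz("top",p,.084) for p in [(370+150/7,170+190/7.2),(370+278/7,170+133/7.2)]]; d=e[0]-e[1]
print("bar",e,np.mean(e,0),np.linalg.norm(d),"dir",np.arctan2(d[1],d[0]))
print("bar top centre",tri(ray("top",(400.6,192.4)),ray("side",(345+(617-385)/6,150+105/6))))
# handle: dark blob
print("handle top",onz("top",A(66,392),.142)," axis",onz("top",A(217,184),.10))
for yw in (np.mean(yaw),yaw[0],0):
    M=R.from_euler('z',yw).as_matrix()
    ax=M@[.03,.1,0]+ctr; print(yw,"axis",ax[:2],"handle",(ax+M@[-.14*np.cos(.6),.14*np.sin(.6),0])[:2])
```

```text
plate [ 0.6143354  -0.03104878  0.018     ] [np.float64(-0.0038555862745399887), np.float64(-0.0021753445390447876)]
disc.05 [ 0.58371985 -0.17572065  0.05      ] white.046 [ 0.583764   -0.17549691  0.046     ]
bar [array([ 0.57518255, -0.15499107,  0.084     ]), array([ 0.5923959 , -0.19606476,  0.084     ])] [ 0.58378922 -0.17552791  0.084     ] 0.04453479303474371 dir 1.9676458444728027
bar top centre (array([ 0.58210426, -0.17708406,  0.08460101]), np.float64(0.004694583797141481))
handle top [0.52940911 0.14394084 0.142     ]  axis [0.64286746 0.06768221 0.1       ]
-0.003015465406792388 axis [0.6446368  0.06886031] handle [0.52932872 0.14825832]
-0.0038555862745399887 axis [0.64472073 0.06883481] handle [0.52947939 0.14832967]
0 axis [0.6443354  0.06895122] handle [0.52878841 0.14800117]
```

Request:
apply_moves --pt "0.0854 0.0284 0.024 0 0 0 0.109" --pt "0.0854 0.0284 0.024 0 0 0 0.109" --pt "0.0854 0.0284 0.024 0 0 0 0.109" --pt "0.0854 0.0284 0.024 0 0 0 0.109" --pt "0.0854 0.0284 0.024 0 0 0 0.109" --pt "0.0854 0.0284 0.024 0 0 0 0.109" --pt "0.0854 0.0284 0.024 0 0 0 0.109" --pt "0.0854 0.0284 0.024 0 0 0 0.109"

```text
time_s: 0.77
ee_pos: [0.3579, -0.3665, 0.1977]
eef_rot: [0.851, 0.525, -0.0, -0.0]
force: [1.1, 0.9, 0.6]
grip_width: 0.0855
grasp_force: 0.0
```

Request:
apply_moves --pt "0.06 0.0284 0.024 0 0 0 0.109" --pt "0.06 0.0284 0.024 0 0 0 0.109" --pt "0.06 0.0284 0.024 0 0 0 0.109" --pt "0.06 0.0284 0.024 0 0 0 0.109" --pt "0.06 0.0284 0.024 0 0 0 0.109" --pt "0.06 0.0284 0.024 0 0 0 0.109" --pt "0.06 0.0284 0.024 0 0 0 0.109" --pt "0.06 0.0284 0.024 0 0 0 0.109"

```text
time_s: 1.43
ee_pos: [0.5851, -0.1745, 0.1975]
eef_rot: [0.55, 0.835, -0.0, -0.0]
force: [0.4, -1.5, -0.1]
grip_width: 0.0604
grasp_force: 0.0
```

Request:
apply_moves --pt "0.05 0 0 0 0 0 0" --pt "0.05 0 0 0 0 0 0" --pt "0.05 0 0 0 0 0 0" --pt "0.05 0 0 0 0 0 0"

```text
time_s: 1.77
ee_pos: [0.5829, -0.1768, 0.1976]
eef_rot: [0.553, 0.833, -0.0, -0.001]
force: [0.4, -0.5, -0.1]
grip_width: 0.05
grasp_force: 0.0
```

```bash
cat >> h.py <<'E'
def st():
    s=r.get_state(); M=R.from_quat(s["eef_rot"]).as_matrix()
    print("t",s["time_s"],"p",s["ee_pos"].round(4),"yaw",np.arctan2(M[1,0],M[0,0]).round(4),"z",M[:,2].round(3),"q",s["joint_positions"].round(2),"F",np.round(s["force"],1),"M",np.round(s["moment"],2),"w",round(s["grip_width"],4),"g",round(s["grasp_force"],1)); return s
E
python3 -c "from h import *;st()"
```

```text
t 1.7667 p [ 0.5829 -0.1768  0.1976] yaw 1.9702 z [-0.002 -0.    -1.   ] q [-0.36  0.36  1.43 -0.    1.36 -0.76] F [ 0.4 -0.5 -0.1] M [ 0.   -0.04  0.01] w 0.05 g 0.0
```

Request:
apply_moves --pt "0.05 0.001 0.001 -0.035 0 0 0" --pt "0.05 0 0 -0.035 0 0 0" --pt "0.05 0 0 -0.03 0 0 0" --pt "0.05 0 0 -0.02 0 0 0" --pt "0.05 0 0 -0.012 0 0 0" --pt "0.05 0 0 -0.005 0 0 0" --pt "0.05 0 0 0 0 0 0" --pt "0.05 0 0 0 0 0 0"

```text
time_s: 2.43
ee_pos: [0.5851, -0.1762, 0.0616]
eef_rot: [0.553, 0.833, 0.0, 0.0]
force: [-0.3, -0.1, 0.7]
grip_width: 0.0499
grasp_force: 0.0
```

Request:
apply_moves --pt "0 0 0 0 0 0 0" --pt "0 0 0 0 0 0 0" --pt "0 0 0 0 0 0 0" --pt "0 0 0 0 0 0 0" --pt "0 0 0 0 0 0 0" --pt "0 0 0 0 0 0 0" --newtons 40

```text
time_s: 2.93
ee_pos: [0.5854, -0.1751, 0.0613]
eef_rot: [0.552, 0.834, 0.0, 0.0]
force: [0.2, -0.2, -0.5]
grip_width: -0.0003
grasp_force: 0.0
```

```bash
python3 -c "from h import *;st()"
```

```text
t 2.9333 p [ 0.5854 -0.1751  0.0613] yaw 1.9719 z [ 0. -0. -1.] q [-0.36  0.48  1.6  -0.    1.06 -0.76] F [ 0.2 -0.2 -0.5] M [ 0.02 -0.03 -0.  ] w -0.0003 g 0.0
```

The fingers closed on nothing, so I'll look.

Run:
```python
from h import *
S=r.grab_frame("side")[:,:,::-1];T=r.grab_frame("top")[:,:,::-1]
print(proj("side",(.5854,-.1751,.0613)),proj("top",(.5854,-.1751,.0613)))
o=np.hstack([cv2.resize(S[100:220,320:450],(400,370),interpolation=2),cv2.resize(T[140:260,340:470],(400,370),interpolation=2)])
cv2.imwrite("pics/c.png",cv2.convertScaleAbs(o,alpha=1.8))
```

```text
[380.35653403 174.1993653 ] [398.57857591 192.42438011]
```

View pics/c.png

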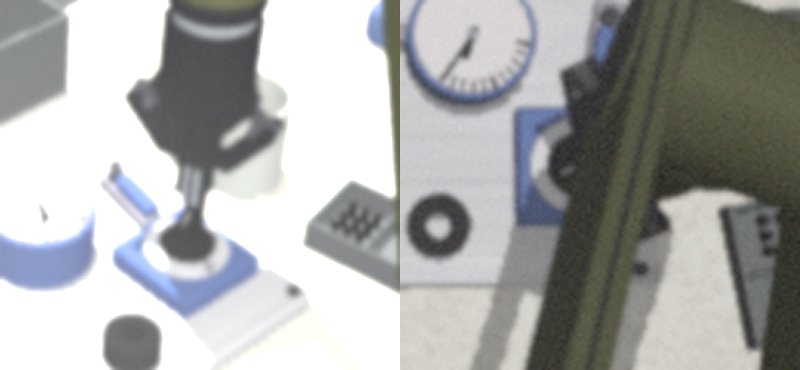

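Run:
```python
from h import *
print("mark",tri(ray("top",(395.7,194.6)),ray("side",(380.3,170.8))))
print("far end",tri(ray("top",(370+272/7,170+137/7.2)),ray("side",(345+(622-385)/6,150+88/6))))
for p in [(.5838,-.1755,.084),(.5752,-.155,.084),(.5924,-.196,.084),(.5838,-.1755,.05)]: print(proj("side",p),proj("top",p))
S=np.mean([r.grab_frame("side")[:,:,::-1].astype(float) for _ in range(4)],0).clip(0,255).astype('uint8')
B=cv2.imread("pics/side0.png")
f=lambda I:cv2.resize(I[140:195,355:410],(400,400),interpolation=2)
cv2.imwrite("pics/d.png",cv2.convertScaleAbs(np.hstack([f(B),f(S)]),alpha=2.2))
```

```text
mark (array([ 0.5789452 , -0.16506187,  0.08235403]), np.float64(0.000619717830420372))
far end (array([ 0.59190855, -0.19511216,  0.07782355]), np.float64(0.0007229060546807762))
[381.76991838 167.58331445] [400.57010817 192.42176993]
[378.46718951 172.74709788] [391.43242934 196.38098638]
[384.98801238 162.54985223] [409.685188   188.47064593]
[380.50290069 177.80576737] [397.90329297 193.46601758]
```

View pics/d.png

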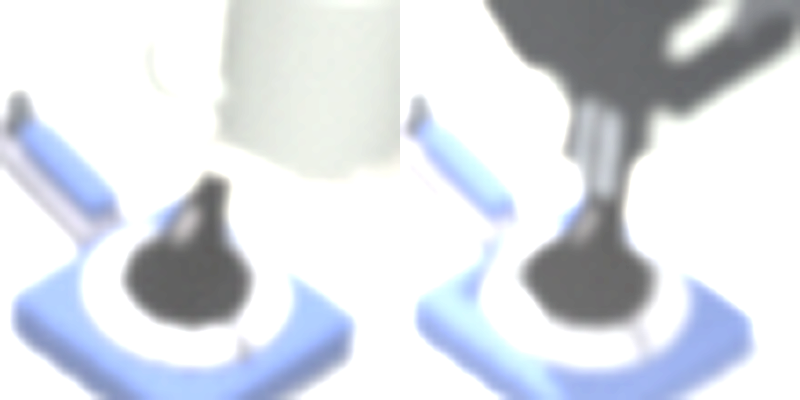

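The crop compares before and after. The closed fingertips end at row ~167 on the bar's top edge, and the white mark is still clear. So the fingers really sit about 20 mm higher than the TCP reading suggests. I'll open, go lower carefully while watching the force, and close again.

Request:
apply_moves --pt "0.05 0 0 0 0 0 0" --pt "0.05 0 0 0 0 0 0" --pt "0.05 0 0 0 0 0 0" --pt "0.05 0 0 0 0 0 0" --pt "0.05 0 0 -0.004 0 0 0" --pt "0.05 0 0 -0.003 0 0 0" --pt "0.05 0 0 0 0 0 0"

```text
time_s: 3.82
ee_pos: [0.5845, -0.1749, 0.0531]
eef_rot: [0.552, 0.834, -0.0, -0.001]
force: [0.1, 0.3, 0.1]
grip_width: 0.0499
grasp_force: 0.0
```

Request:
apply_moves --pt "0.05 0 0 -0.003 0 0 0" --pt "0.05 0 0 -0.002 0 0 0" --pt "0.05 0 0 0 0 0 0"

```text
time_s: 4.07
ee_pos: [0.5848, -0.175, 0.0484]
eef_rot: [0.552, 0.834, -0.0, -0.001]
force: [-1.1, 0.2, 0.8]
grip_width: 0.0497
grasp_force: 0.0
```

Request:
apply_moves --pt "0.05 0 0 -0.002 0 0 0" --pt "0.05 0 0 -0.002 0 0 0" --pt "0.05 0 0 0 0 0 0"

```text
time_s: 4.32
ee_pos: [0.585, -0.1751, 0.0446]
eef_rot: [0.552, 0.834, -0.0, -0.0]
force: [-0.7, 0.8, 0.1]
grip_width: 0.0497
grasp_force: 0.0
```

Request:
apply_moves --pt "0.05 0 0 -0.002 0 0 0" --pt "0.05 0 0 -0.002 0 0 0" --pt "0.05 0 0 0 0 0 0"

```text
time_s: 4.57
ee_pos: [0.5849, -0.1751, 0.0406]
eef_rot: [0.552, 0.834, -0.0, -0.0]
force: [-1.3, 0.9, 0.4]
grip_width: 0.0498
grasp_force: 0.0
```

Request:
apply_moves --pt "0 0 0 0 0 0 0" --pt "0 0 0 0 0 0 0" --pt "0 0 0 0 0 0 0" --pt "0 0 0 0 0 0 0" --pt "0 0 0 0 0 0 0" --pt "0 0 0 0 0 0 0" --newtons 40

```text
time_s: 5.07
ee_pos: [0.5852, -0.1753, 0.0413]
eef_rot: [0.552, 0.834, -0.0, 0.0]
force: [-0.6, 0.2, 2.3]
grip_width: 0.0129
grasp_force: 42.2
```

```bash
python3 -c "from h import *;st()"
```

```text
t 5.0667 p [ 0.5852 -0.1753  0.0413] yaw 1.9718 z [ 0. -0. -1.] q [-0.36  0.5   1.62 -0.    1.02 -0.76] F [-0.6  0.2  2.3] M [-0.09  0.17 -0.06] w 0.0129 g 42.2
```

Gripped (width 13 mm). Turning counter-clockwise now.

Request:
apply_moves --pt "0 0 0 0 0 0 0.1" --pt "0 0 0 0 0 0 0.1" --pt "0 0 0 0 0 0 0.1" --pt "0 0 0 0 0 0 0.1" --pt "0 0 0 0 0 0 0.1" --pt "0 0 0 0 0 0 0.1" --pt "0 0 0 0 0 0 0.1" --pt "0 0 0 0 0 0 0.1"

```text
time_s: 5.73
ee_pos: [0.5857, -0.1747, 0.0413]
eef_rot: [0.182, 0.983, 0.0, 0.0]
force: [0.1, 1.1, 2.5]
grip_width: 0.0125
grasp_force: 42.1
```

Request:
apply_moves --pt "0 0 0 0 0 0 0.1" --pt "0 0 0 0 0 0 0.1" --pt "0 0 0 0 0 0 0.1" --pt "0 0 0 0 0 0 0.04" --pt "0 0 0 0 0 0 0" --pt "0 0 0 0 0 0 0"

```text
time_s: 6.23
ee_pos: [0.5857, -0.1745, 0.0413]
eef_rot: [0.016, 1.0, 0.0, 0.0]
force: [0.9, 3.2, 2.2]
grip_width: 0.0125
grasp_force: 42.2
```

```bash
python3 -c "from h import *;st()"
```

```text
t 6.2333 p [ 0.5857 -0.1745  0.0413] yaw 3.1103 z [ 0.001  0.001 -1.   ] q [-0.36  0.51  1.62  0.    1.02 -1.9 ] F [0.9 3.2 2.2] M [ 0.57 -0.07  0.07] w 0.0125 g 42.2
```

Continuing in small turns until the stop torque appears.

Request:
apply_moves --pt "0 0 0 0 0 0 0.03" --pt "0 0 0 0 0 0 0" --pt "0 0 0 0 0 0 0"

```text
time_s: 6.48
ee_pos: [0.5857, -0.1745, 0.0412]
eef_rot: [0.001, 1.0, 0.001, 0.0]
force: [-0.3, 4.5, 3.9]
grip_width: 0.0125
grasp_force: 42.3
```

```bash
python3 -c "from h import *;st()"
```

```text
t 6.4833 p [ 0.5857 -0.1745  0.0412] yaw 3.1397 z [ 0.001  0.001 -1.   ] q [-0.36  0.51  1.62  0.    1.02 -1.93] F [-0.3  4.5  3.9] M [ 0.78 -0.07 -0.18] w 0.0125 g 42.3
```

Request:
apply_moves --pt "0 0 0 0 0 0 0.03" --pt "0 0 0 0 0 0 0" --pt "0 0 0 0 0 0 0"

```text
time_s: 6.73
ee_pos: [0.5856, -0.1745, 0.0412]
eef_rot: [-0.013, 1.0, 0.001, 0.0]
force: [0.8, 4.7, 4.6]
grip_width: 0.0125
grasp_force: 43.7
```

```bash
python3 -c "from h import *;st()"
```

```text
t 6.7333 p [ 0.5856 -0.1745  0.0412] yaw -3.1146 z [ 0.001  0.001 -1.   ] q [-0.36  0.51  1.62  0.    1.02 -1.96] F [0.8 4.7 4.6] M [ 1.01 -0.15 -0.83] w 0.0125 g 43.7
```

Request:
apply_moves --pt "0 0 0 0 0 0 0.03" --pt "0 0 0 0 0 0 0" --pt "0 0 0 0 0 0 0"

```text
time_s: 6.98
ee_pos: [0.5857, -0.1745, 0.0413]
eef_rot: [-0.028, 1.0, 0.001, 0.001]
force: [1.6, 5.3, 5.0]
grip_width: 0.0122
grasp_force: 49.6
```

```bash
python3 -c "from h import *;st()"
```

```text
t 6.9833 p [ 0.5857 -0.1745  0.0413] yaw -3.0853 z [ 0.001  0.001 -1.   ] q [-0.36  0.51  1.62  0.    1.02 -1.99] F [1.6 5.3 5. ] M [ 0.87 -0.1  -1.18] w 0.0122 g 49.6
```

At the stop (moment −1.2 N m). I'll relax slightly, open and lift.

Request:
apply_moves --pt "0 0 0 0 0 0 -0.045" --pt "0 0 0 0 0 0 0" --pt "0.05 0 0 0 0 0 0" --pt "0.05 0 0 0 0 0 0" --pt "0.05 0 0 0 0 0 0" --pt "0.05 0 0 0 0 0 0" --pt "0.05 0 0 0.03 0 0 0" --pt "0.05 0 0 0.04 0 0 0"

```text
time_s: 7.65
ee_pos: [0.5814, -0.1744, 0.1074]
eef_rot: [-0.008, 1.0, 0.001, -0.005]
force: [0.9, -0.1, 0.1]
grip_width: 0.0501
grasp_force: 0.0
```

Request:
apply_moves --pt "0.06 0 0 0.04 0 0 0" --pt "0.06 0 0 0.04 0 0 0" --pt "0.06 -0.01 0.04 0.01 0 0 -0.1" --pt "0.06 -0.01 0.04 0 0 0 -0.1" --pt "0.06 -0.01 0.04 0 0 0 -0.1" --pt "0.06 -0.01 0.04 0 0 0 -0.1" --pt "0.06 -0.01 0.04 0 0 0 -0.1" --pt "0.06 -0.006 0.04 0 0 0 -0.08"

```text
time_s: 8.32
ee_pos: [0.5278, 0.0652, 0.2009]
eef_rot: [0.281, 0.96, -0.0, -0.0]
force: [1.1, 0.5, -0.3]
grip_width: 0.0601
grasp_force: 0.0
```

Run:
```python
from h import *
st()
T=r.grab_frame("top")[:,:,::-1];S=r.grab_frame("side")[:,:,::-1]
o=np.hstack([cv2.resize(T[165:225,370:430],(400,400),interpolation=2),cv2.resize(S[140:200,350:410],(400,400),interpolation=2)])
cv2.imwrite("pics/e.png",cv2.convertScaleAbs(o,alpha=2))
```

```text
t 8.3167 p [0.5278 0.0652 0.2009] yaw 2.5713 z [-0.001 -0.001 -1.   ] q [ 0.04  0.24  1.59 -0.    1.31 -0.96] F [ 1.1  0.5 -0.3] M [ 0.03 -0.04  0.02] w 0.0601 g 0.0
```

View pics/e.png

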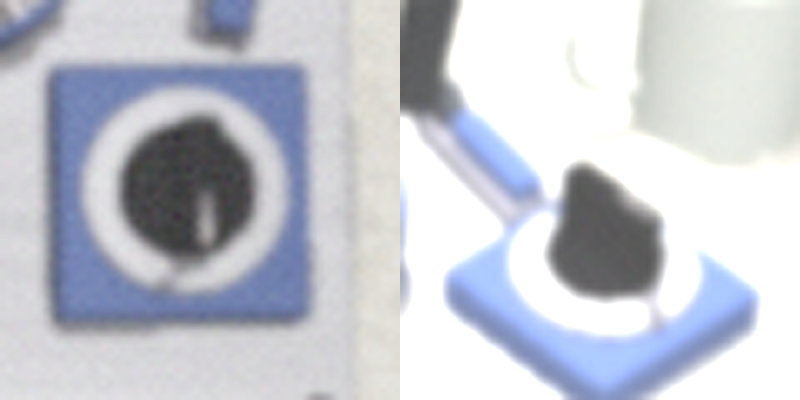

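The knob's white mark now points straight at the robot, at the stop pin (mark at crop (208,215), pin near (170,280)), so the preload is at zero. Next is the handle.

Request:
apply_moves --pt "0.07 0.0005 0.03 0 0 0 -0.03" --pt "0.07 0.0005 0.03 0 0 0 0" --pt "0.07 0 0.022 0 0 0 0" --pt "0.07 0 0 0 0 0 0" --pt "0.07 0 0 0 0 0 0" --pt "0.07 0 0 0 0 0 0"

```text
time_s: 8.92
ee_pos: [0.5305, 0.1449, 0.2006]
eef_rot: [0.293, 0.956, -0.001, 0.0]
force: [0.7, 0.6, -0.1]
grip_width: 0.0701
grasp_force: 0.0
```

```bash
python3 -c "from h import *;st()"
```

```text
t 8.9167 p [0.5305 0.1449 0.2006] yaw 2.5471 z [-0.    -0.001 -1.   ] q [ 0.19  0.27  1.55 -0.    1.32 -0.79] F [ 0.7  0.6 -0.1] M [-0.    0.03  0.01] w 0.0701 g 0.0
```

Request:
apply_moves --pt "0.07 -0.001 0.003 -0.03 0 0 0" --pt "0.07 0 0 -0.03 0 0 0" --pt "0.07 0 0 -0.025 0 0 0" --pt "0.07 0 0 -0.02 0 0 0" --pt "0.07 0 0 -0.013 0 0 0" --pt "0.07 0 0 -0.006 0 0 0" --pt "0.07 0 0 0 0 0 0" --pt "0.07 0 0 0 0 0 0"

```text
time_s: 9.58
ee_pos: [0.5299, 0.1482, 0.0771]
eef_rot: [0.294, 0.956, -0.0, 0.0]
force: [0.2, 0.4, -0.5]
grip_width: 0.0701
grasp_force: 0.0
```

Request:
apply_moves --pt "0 0 0 0 0 0 0" --pt "0 0 0 0 0 0 0" --pt "0 0 0 0 0 0 0" --pt "0 0 0 0 0 0 0" --pt "0 0 0 0 0 0 0" --pt "0 0 0 0 0 0 0" --newtons 50

```text
time_s: 10.08
ee_pos: [0.5305, 0.1498, 0.078]
eef_rot: [0.293, 0.956, 0.001, 0.001]
force: [-0.7, 2.3, 5.8]
grip_width: 0.0249
grasp_force: 48.8
```

```bash
python3 -c "from h import *;st()"
```

```text
t 10.0833 p [0.5305 0.1498 0.078 ] yaw 2.5469 z [ 0.003  0.001 -1.   ] q [ 0.2   0.39  1.72  0.    1.03 -0.78] F [-0.7  2.3  5.8] M [ 0.27  0.01 -0.06] w 0.0249 g 48.8
```

Request:
apply_moves --pt "0.045 0 0 0 0 0 0" --pt "0.045 0 0 0 0 0 0" --pt "0.045 0 0 0.005 0 0 0" --pt "0.045 0 0 0 0 0 0" --pt "0 0 0 0 0 0 0" --pt "0 0 0 0 0 0 0" --pt "0 0 0 0 0 0 0" --pt "0 0 0 0 0 0 0"

```text
time_s: 10.75
ee_pos: [0.5301, 0.15, 0.0822]
eef_rot: [0.293, 0.956, 0.001, 0.0]
force: [0.4, 3.7, 2.6]
grip_width: 0.025
grasp_force: 48.8
```

```bash
python3 -c "from h import *;st()"
```

```text
t 10.75 p [0.5301 0.15   0.0822] yaw 2.5465 z [ 0.001  0.001 -1.   ] q [ 0.2   0.39  1.71  0.    1.04 -0.78] F [0.4 3.7 2.6] M [ 0.62 -0.08  0.  ] w 0.025 g 48.8
```

```bash
cat >> h.py <<'E'
AX=np.array([.6456,.0702])
def lev(s=None):
    p=r.get_state()["ee_pos"][:2]-AX; print("lever",round(.603-np.arctan2(p[1],-p[0]),4),"rad",round(np.hypot(*p),4))
E
python3 - <<'E'
from h import *
lev()
t=np.arange(0,1.06,.05); a=.603-t
P=AX+.1403*np.stack([-np.cos(a),np.sin(a)],1)
for i,d in enumerate(np.diff(P,axis=0)): print(t[i+1].round(2),d.round(4))
E
```

```text
lever -0.0015 rad 0.1404
0.05 [-0.0038 -0.0059]
0.1 [-0.0035 -0.0061]
0.15 [-0.0032 -0.0062]
0.2 [-0.0029 -0.0064]
0.25 [-0.0026 -0.0065]
0.3 [-0.0023 -0.0066]
0.35 [-0.0019 -0.0067]
0.4 [-0.0016 -0.0068]
0.45 [-0.0012 -0.0069]
0.5 [-0.0009 -0.007 ]
0.55 [-0.0005 -0.007 ]
0.6 [-0.0002 -0.007 ]
0.65 [ 0.0002 -0.007 ]
0.7 [ 0.0005 -0.007 ]
0.75 [ 0.0009 -0.007 ]
0.8 [ 0.0012 -0.0069]
0.85 [ 0.0015 -0.0068]
0.9 [ 0.0019 -0.0068]
0.95 [ 0.0022 -0.0067]
1.0 [ 0.0025 -0.0065]
1.05 [ 0.0029 -0.0064]
```

Request:
apply_moves --pt "0 -0.0038 -0.0059 0 0 0 0.05" --pt "0 -0.0035 -0.0061 0 0 0 0.05" --pt "0 -0.0032 -0.0062 0 0 0 0.05" --pt "0 -0.0029 -0.0064 0 0 0 0.05" --pt "0 -0.0026 -0.0065 0 0 0 0.05" --pt "0 -0.0023 -0.0066 0 0 0 0.05" --pt "0 -0.0019 -0.0067 0 0 0 0.05" --pt "0 -0.0016 -0.0068 0 0 0 0.05" --newtons 60

```text
time_s: 11.42
ee_pos: [0.5082, 0.0986, 0.0823]
eef_rot: [0.096, 0.995, 0.001, 0.001]
force: [2.1, 7.0, 2.1]
grip_width: 0.0244
grasp_force: 58.8
```

```bash
python3 -c "from h import *;st();lev()"
```

```text
t 11.4167 p [0.5082 0.0986 0.0823] yaw 2.949 z [ 0.002  0.002 -1.   ] q [ 0.11  0.35  1.78  0.    1.01 -1.27] F [2.1 7.  2.1] M [ 1.   -0.19 -0.05] w 0.0244 g 58.8
lever 0.3988 rad 0.1403
```

Tracking well. Continuing to about 0.8.

Request:
apply_moves --pt "0 -0.0012 -0.0069 0 0 0 0.05" --pt "0 -0.0009 -0.007 0 0 0 0.05" --pt "0 -0.0005 -0.007 0 0 0 0.05" --pt "0 -0.0002 -0.007 0 0 0 0.05" --pt "0 0.0002 -0.007 0 0 0 0.05" --pt "0 0.0005 -0.007 0 0 0 0.05" --pt "0 0.0009 -0.007 0 0 0 0.05" --pt "0 0.0012 -0.0069 0 0 0 0.05"

```text
time_s: 12.08
ee_pos: [0.508, 0.0432, 0.0822]
eef_rot: [-0.103, 0.995, 0.001, 0.001]
force: [1.0, 7.9, 3.8]
grip_width: 0.0244
grasp_force: 59.0
```

Request:
apply_moves --pt "0 0.0015 -0.0068 0 0 0 0.05" --pt "0 0.0019 -0.0068 0 0 0 0.05" --pt "0 0.0022 -0.0067 0 0 0 0.05" --pt "0 0.0025 -0.0065 0 0 0 0.05" --pt "0 0 0 0 0 0 0" --pt "0 0 0 0 0 0 0"

```text
time_s: 12.58
ee_pos: [0.516, 0.0169, 0.0822]
eef_rot: [-0.2, 0.98, 0.002, 0.001]
force: [0.2, 7.5, 5.2]
grip_width: 0.0246
grasp_force: 59.1
```

```bash
python3 -c "from h import *;st();lev()"
```

```text
t 12.5833 p [0.516  0.0169 0.0822] yaw -2.7384 z [ 0.     0.003 -1.   ] q [-0.05  0.35  1.78  0.    1.01 -2.03] F [0.2 7.5 5.2] M [ 1.21 -0.01 -0.02] w 0.0246 g 59.1
lever 0.993 rad 0.1402
```

Request:
apply_moves --pt "0 0.0017 -0.0039 0 0 0 0.03" --pt "0 0.0018 -0.0038 0 0 0 0.03" --pt "0 0 0 0 0 0 0" --pt "0 0 0 0 0 0 0" --pt "0 0 0 0 0 0 0" --pt "0 0 0 0 0 0 0" --pt "0 0 0 0 0 0 0" --pt "0 0 0 0 0 0 0"

```text
time_s: 13.25
ee_pos: [0.5187, 0.0105, 0.0822]
eef_rot: [-0.229, 0.973, 0.002, 0.0]
force: [-0.2, 10.4, 5.8]
grip_width: 0.0243
grasp_force: 59.2
```

Run:
```python
from h import *
st();lev()
T=r.grab_frame("top")[:,:,::-1];S=r.grab_frame("side")[:,:,::-1]
o=np.hstack([cv2.resize(T[120:245,230:430],(480,300),interpolation=2),cv2.resize(S[140:290,220:380],(320,300),interpolation=2)])
cv2.imwrite("pics/f.png",cv2.convertScaleAbs(o,alpha=1.8))
```

```text
t 13.25 p [0.5187 0.0105 0.0822] yaw -2.6786 z [-0.     0.005 -1.   ] q [-0.06  0.35  1.78  0.01  1.01 -2.1 ] F [-0.2 10.4  5.8] M [ 1.61  0.12 -0.3 ] w 0.0243 g 59.2
lever 1.0429 rad 0.1402
```

View pics/f.png

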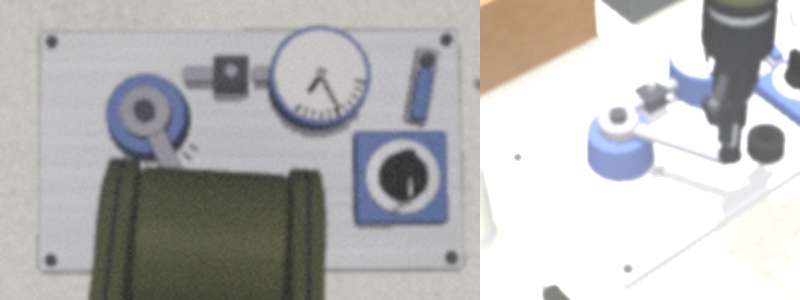

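The top view shows the lever swung to the lower right and held, the knob at zero, and the dial and clamp undisturbed. In the side view the fingers are on the handle and the roll is untouched. The lever reads 1.04 rad, between click 5 (1.0) and click 6 (1.2), and the push is stiffening as it should just past a click.

```bash
python3 -c "from h import *;lev();print(r.sign_off())"
```

```text
lever 1.043 rad 0.1402
the job is handed in; nothing more can be done
None
```

I turned the preload knob back to its zero stop, then swung the lever to about 1.04 rad (just past click 5, short of click 6 at 1.2); the gripper still holds the handle there, and the job is handed in.

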